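# Offer up the output card over the live backplane

### The job

Draw the card with the red top bar up out of the black storage rack, holding it by that bar, carry it clear of the controller and everything else on the bench, and stop with its lower contact edge about one centimetre above the only empty white socket of the backplane: upright, lined up end to end with the socket, and the same way round as the two fitted cards (white mark at the same end). The backplane is still live, so nothing may touch it, its sockets or its fitted cards, and the other things on the bench must not be knocked. Finish there with the card still gripped and hovering, perfectly still, ready to be plugged in once the power is off.

Things in the scene. Friction and masses are not known exactly. Their poses are not given: they have to be found in the camera images.
- card: Green upright board 140 (x) x 3 (y) x 110 mm (z), loose, 0.14-0.28 kg, in the rack. Red bar 140 x 10 x 18 mm on its top edge (z 104 to 122, centred), gripped across its 10 mm; bar white for 18 mm at the +x end. Blue parts 16 mm out of its +y face, below z = 80. Bottom 10 mm: gold contact tongue, x -45 to 45, key notch at x = 25. Origin: middle of the tongue's lower edge.
- card_edge (a point): The middle of the lower edge of the card's contact tongue (same as the card's origin, same axes).
- card_key (a point): Point on the lower edge of the card's tongue, 36.5 mm from its middle towards the white-marked (+x) end.
- rack: Black fixed rack 166 (x) x 160 (y) x 78 mm high, floor 8 mm up; origin centre of underside. 5.4 mm wide upright grooves at y = -60, -30, 0, 30, 60 guide the cards' end edges up to z = 78. Cards stand on its floor along its x at y = -60, 0, 60, in any order (tops 130 mm above the bench), free once raised 72 mm. On the left or right of the bench, turned.
- spare_a: Spare card in the rack: same shape, blue board, grey bar. Leave in place.
- spare_b: Spare card in the rack: same shape, green board, black bar. Leave in place.
- backplane: Fixed live backplane across the bench from the rack, turned: green board 156 (x) x 180 (y) mm on an aluminium frame 184 mm wide, board top 20 mm above the bench; origin centre of underside. Three white sockets along its x at y = -50, 0, 50, one empty, in any order. Terminals up to 32 mm high along its -x edge. Not to be touched.
- socket: The empty socket on the backplane: white connector 104 (x) x 15 (y) x 16 mm high, origin at the centre of its underside (20 mm above the bench), slot 93 x 5.4 mm, 11 mm deep, along its x, with a key bridge at x = +25 mm. The card's white-marked end belongs towards its +x. Must not be touched.
- socket_mouth (a point): Centre of the slot's mouth on top of the empty socket (36 mm above the bench), axes as the socket.
- fitted_a: Socket with a fixed fitted card (blue board, grey bar with white mark at +x); origin under its socket; top of the bar 149 mm above the bench. Must not be touched.
- fitted_b: Socket with a fixed fitted card (green board, black bar with white mark at +x); same sizes. Must not be touched.
- plc: Fixed controller on a rail plate 250 (x) x 105 (y) mm, between rack and backplane; origin at the centre of its underside. Grey power supply 122 mm high at its -x end (highest point 126 mm), the other modules 84 to 91 mm high. Must not be knocked.
- multimeter: Orange handheld meter, lying, 185 (x) x 92 x 44 mm, origin at the centre of its underside. Leave in place.
- battery: Black battery 151 (x) x 65 x 100 mm, origin at the centre of its underside. Leave in place.
- motor: Small motor on a steel bracket, 80 x 44 x 44 mm, origin under its bracket plate. Leave in place.
- breadboard: Flat black plate 130 (x) x 220 (y) mm with two white breadboards, 20 mm high, origin at the centre of its underside. Leave in place.
- screwdriver: Screwdriver lying on the bench, 180 mm long, red handle. Leave in place.
- tub: Cream plastic cup, 110 mm across, 95 mm high, origin at the centre of its underside. Leave in place.
Mind the look-alikes: they are no part of the job. Of the things shaped like the rack, the black one is meant.

How it is judged (in metres and radians):
On the way:
1. the red-barred card, gripped at its bar, is drawn up clear of the rack's grooves (z of card in the frame of rack above 0.082 m and contact force between card and the fingers above 1 N and z of the grasp point in the frame of card above 0.09 m), for 0.1 s.
At the end, for the whole second after the job is handed in: Card held still by the gripper alone, its edge 3 to 20 mm above the empty socket's mouth, within 8 mm along and 5 mm across it, 5 degrees of its direction and of upright, white mark to +x, touching no backplane part; spares within 15 mm and other things within 20 mm of their places (x of card_edge in the frame of socket_mouth between -0.008 and 0.008 m and y of card_edge in the frame of socket_mouth between -0.005 and 0.005 m and z of card_edge in the frame of socket_mouth between 0.003 and 0.02 m and x of card_key in the frame of socket_mouth above 0.015 m and angle between the x axis of card and the x axis of socket, either way round below 0.09 rad and angle between card's own z axis and vertical below 0.09 rad and contact force between card and the fingers above 2 N and linear speed of card below 0.02 m/s and angular speed of card below 0.15 rad/s and contact force between card and socket below 0.2 N and contact force between card and fitted_a below 0.2 N and contact force between card and fitted_b below 0.2 N and contact force between card and backplane below 0.2 N and distance of each of spare_a, spare_b from where it was at the start of the episode below 0.015 m and distance of each of multimeter, battery, motor, breadboard, screwdriver, tub from where it was at the start of the episode below 0.02 m); the arm keeps its last pose, push and grip.
It fails at once if the live backplane, a socket or a fitted card is touched (over 1 N) (contact force between any of socket, fitted_a, fitted_b and anything else above 1 N or contact force between backplane and card above 1 N or contact force between backplane and the fingers above 1 N or contact force between backplane and the arm above 1 N).
It fails at once if the controller is knocked (over 3 N) (contact force between plc and anything else above 3 N).
It fails at once if a spare card is moved more than 15 mm (distance of any of spare_a, spare_b from where it was at the start of the episode above 0.015 m).
It fails at once if another thing on the bench is moved more than 20 mm (distance of any of multimeter, battery, motor, breadboard, screwdriver, tub from where it was at the start of the episode above 0.02 m).
It also fails if it takes over 48 s, if anything falls off the work surface, if the arm or the gripper's body presses on something with over 40 N, if the wrist force passes 120 N, or if a joint passes its speed limit or range.

### The arm

A 7-joint arm with a two-finger parallel gripper is mounted at the origin on the work surface. World frame = base frame: x ahead of the robot, y to its left, z up, the work surface at z = 0. Lengths are in m, angles in degrees, forces in N, time in s.
With the tool pointing down it reaches from about 0.425 to 0.875 m from the base axis. Payload 4.7 kg.
Tool frame: the origin (TCP) lies on the centre line of the jaws, within the pads' length; the fingertips stand 25 mm ahead of it and the grasp point (between the pads) lies 6 mm ahead of it; z points along the fingers, y is the direction in which the jaws open and shut (so a half turn about z gives the same grasp; the last joint's range is limited). The gripper opens to 87 mm and grips with 3 to 60 N. Pads are 19 mm wide; open, the fingers measure 117 mm over their backs; the gripper's body (75 mm by 190 mm) begins 51 mm behind the grasp point.
Start: joints at [76.954, 18.392, -4.016, 83.108, 1.295, 78.541, -3.26], TCP at [0.156, -0.631, 0.248] pointing down, gripper open.
Joint ranges: [-163.93, 163.93], [-17.29, 119.83], [-79.2, 71.16], [3.27, 140.29], [-89.18, 269.18], [5.43, 117.66], [-154.24, 154.24]. Speed limits (degrees/s): [147.25, 147.25, 180, 180, 180, 180, 180].

### API

Orientations are given as [roll, pitch, yaw] about the fixed x, y, z axes, in that order (R = Rz(yaw) Ry(pitch) Rx(roll)).
In Python, from cell import env gives the robot as it stands.
- The arm moves only by the shell command python3 -m creep 'ROWS' [OPENING] [FORCE]. ROWS is JSON, a list of rows, each an object of numbers: "tx", "ty", "tz": the shift along the tool's x, y, z in m; "rx", "ry", "rz": the turn, a rotation vector about the tool's x, y, z in degrees. In form: [{"tx": .., "ty": .., "tz": .., "rx": .., "ry": .., "rz": ..}, ...]. A call has 1 to 20 rows; each row shifts and turns the commanded pose from where the row before left it, along the tool's axes as they then stand; what a row does not reach is not made up. A row lasts 1/8 s, in which the tool goes at most 62.5 mm and 10.7 degrees, less where a joint would pass 70% of its speed; a pose out of reach is approached as far as the arm can. A call is refused whole if a number of a shift passes 0.0625 or a number of a turn 10.7, either way. A call with a gripper value outside its range is refused whole. OPENING is the finger opening in m, from 0 to 0.087, set as the call begins (- or left out, the last holds). The fingers move at their own pace and stop on an object; FORCE is the grip in N (left out, the last holds). Time passes only in rows, so rows that do not move let the fingers close. It gives the time, the measured TCP pose, the force and the opening at its end, in the units of the state.
- env.get_obs(): the state, without advancing time (a new reading comes with each control period).
- env.read_camera(name): name is "side" or "top" or "wrist"; returns a dict with "pixels" (420x560x3 uint8, red, green, blue), "intrinsics" (3x3 intrinsics, pixels), "R" (3x3) and "t" (3): a world point X has camera coordinates R X + t. Camera axes: x right, y down, z forward; pixel columns grow to the right and rows downward; lengths in m; the calibration is good to about 2 mm. A picture is of the moment at which its call begins. There is no depth.
- env.sign_off(): hands the job in, once; it reports no verdict.
The state is a dict: "time_s": time; "qpos": joint angles; "joint_velocities": joint speeds; "effort": joint torques, N m; "tool_pos": TCP position; "tool_rot": TCP orientation; "force": force on the tool from outside, world axes, zero at the start; "wrist_torque": the same for the moment, N m; "grip_width": finger opening in m.
Only numpy, scipy, OpenCV 4.12 (cv2) and the standard library are available. Lean on these libraries where they do the work, as an engineer would, in place of code of your own. Each camera call takes 0.05 s, during which the arm holds its last target.

## Working session

There is one attempt and no reset: what is moved stays moved. The work goes in short steps, Python scripts to look and compute and a shell command to move; the robot and the scene stay as the last step left them, time stands still between calls to the robot, and variables do not carry over. Pictures are saved under pics/ and viewed, and the job is handed in when it is done.

```bash
ls; mkdir -p pics
python3 - <<'E'
from cell import env
import cv2, numpy as np
o=env.get_obs()
print({k:np.round(v,4).tolist() for k,v in o.items()})
for n in ["side","top","wrist"]:
    c=env.read_camera(n)
    cv2.imwrite(f"pics/{n}0.png",c["pixels"][:,:,::-1])
    print(n,np.round(c["intrinsics"],1).tolist(),np.round(c["R"],4).tolist(),np.round(c["t"],4).tolist(), np.round(-c["R"].T@c["t"],3))
E
```

```text
pics
{'time_s': 0.0, 'qpos': [76.9547, 18.4382, -4.0145, 83.1737, 1.2947, 78.5412, -3.2601], 'joint_velocities': [0.0448, -0.016, 0.0052, -0.0195, -0.006, -0.0291, 0.0369], 'effort': [-0.0009, -49.1293, -0.4043, -31.2533, -0.064, 0.0434, 0.0002], 'tool_pos': [0.1555, -0.6306, 0.2465], 'tool_rot': [-179.8921, 0.0058, 13.8539], 'force': [-0.2896, -0.8289, 0.309], 'wrist_torque': [-0.035, 0.0417, 0.0135], 'grip_width': 0.0871}
side [[546.8, 0.0, 287.9], [0.0, 546.8, 220.5], [0.0, 0.0, 1.0]] [[-0.9251, -0.3798, -0.0009], [-0.2805, 0.6847, -0.6727], [0.2561, -0.622, -0.7399]] [0.4721, 0.1823, 1.5485] [0.091 1.018 1.269]
top [[512.6, 0.0, 278.5], [0.0, 512.6, 205.7], [0.0, 0.0, 1.0]] [[-0.0233, -0.9997, -0.007], [-0.9928, 0.024, -0.1176], [0.1178, 0.0042, -0.993]] [0.016, 0.5241, 1.586] [ 0.334 -0.003  1.637]
wrist [[364.1, 0.0, 283.2], [0.0, 364.1, 207.0], [0.0, 0.0, 1.0]] [[0.2388, -0.9711, -0.0022], [-0.9367, -0.231, 0.2632], [-0.2561, -0.0608, -0.9647]] [-0.6494, -0.0325, 0.3906] [ 0.225 -0.614  0.384]
```

View pics/side0.png

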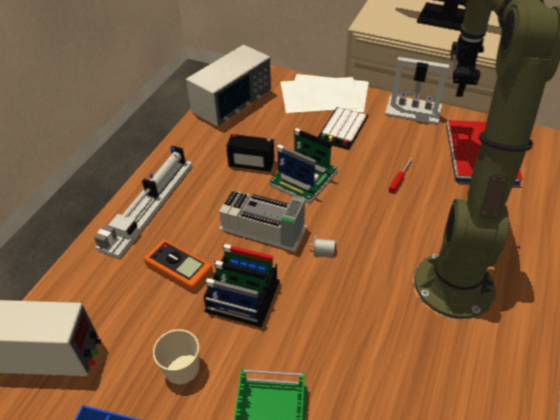

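View pics/top0.png

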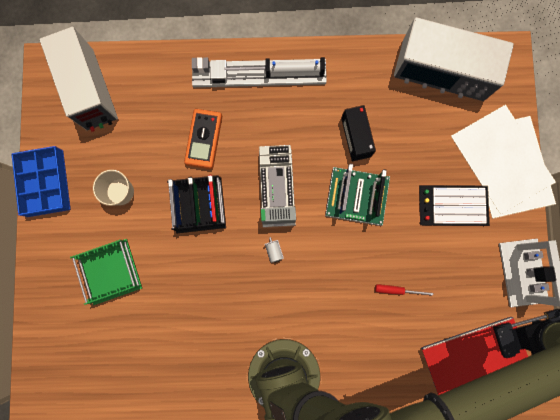

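View pics/wrist0.png

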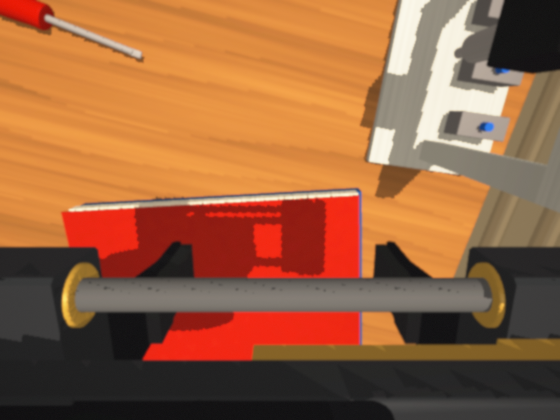

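The black rack is at top-view px (198,205) and the look-alike green rack at (107,271). The backplane is at (357,196), with the controller between them at (277,187). I'll enlarge the rack and backplane next.

Run:
```python
import cv2, numpy as np
t=cv2.imread("pics/top0.png");s=cv2.imread("pics/side0.png")
a=cv2.resize(t[165:245,155:235],(400,400),interpolation=cv2.INTER_CUBIC)
b=cv2.resize(t[155:235,315:395],(400,400),interpolation=cv2.INTER_CUBIC)
cv2.imwrite("pics/crop_t.png",np.hstack([a,b]))
a=cv2.resize(s[235:335,195:295],(400,400),interpolation=cv2.INTER_CUBIC)
b=cv2.resize(s[120:220,255:355],(400,400),interpolation=cv2.INTER_CUBIC)
cv2.imwrite("pics/crop_s.png",np.hstack([a,b]))
```

```text
(no output)
```

View pics/crop_t.png

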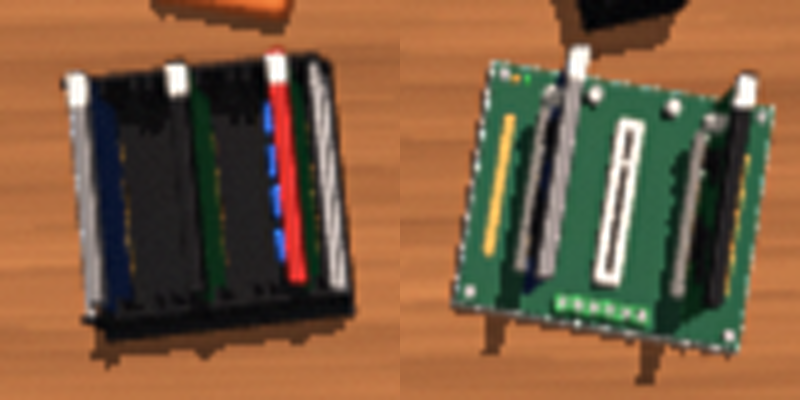

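View pics/crop_s.png

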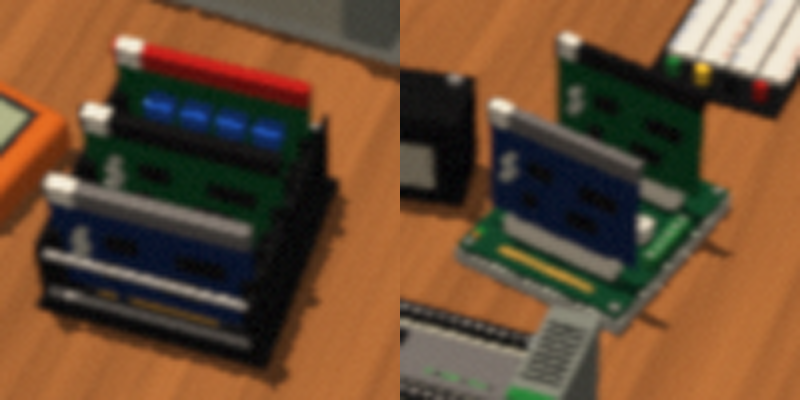

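```bash
cat > h.py <<'E'
import numpy as np, cv2, json
from cell import env
def ray(c,uv,z):
    K,R,t=[np.asarray(c[k]) for k in("intrinsics","R","t")]
    uv=np.atleast_2d(uv).astype(float)
    d=(np.linalg.inv(K)@np.c_[uv,np.ones(len(uv))].T).T@R
    o=-R.T@t
    return o+d*((z-o[2])/d[:,2])[:,None]
def proj(c,X):
    K,R,t=[np.asarray(c[k]) for k in("intrinsics","R","t")]
    p=(np.atleast_2d(X)@R.T+t)@K.T
    return p[:,:2]/p[:,2:]
E
python3 - <<'E'
from h import *
c=env.read_camera("top")
f=lambda x,y,ox,oy:((x+.5)/5-.5+ox,(y+.5)/5-.5+oy)
P=[f(277,55,155,165),f(297,283,155,165)]
a=ray(c,P,.13);print("redbar",a.round(3),np.degrees(np.arctan2(*(a[0]-a[1])[1::-1])))
P=[f(632-400,120,315,155),f(606-400,285,315,155)]
a=ray(c,P,.036);print("socket",a.round(3),a.mean(0),np.degrees(np.arctan2(*(a[0]-a[1])[1::-1])))
for P in([f(178,50,315,155),f(145,275,315,155)],[f(347,78,315,155),f(315,303,315,155)]):
    a=ray(c,P,.149);print("fitted",a.round(3),a.mean(0),np.degrees(np.arctan2(*(a[0]-a[1])[1::-1])))
print(ray(c,[(277,150),(277,225)],.1).round(3))
E
```

```text
redbar [[0.608 0.205 0.13 ]
 [0.471 0.194 0.13 ]] 4.5050068658644244
socket [[ 0.604 -0.259  0.036]
 [ 0.499 -0.239  0.036]] [ 0.55129968 -0.24893903  0.036     ] -11.222603222507765
fitted [[ 0.627 -0.211  0.149]
 [ 0.494 -0.187  0.149]] [ 0.56059498 -0.19893382  0.149     ] -10.460367120869687
fitted [[ 0.608 -0.31   0.149]
 [ 0.475 -0.285  0.149]] [ 0.54160624 -0.29740136  0.149     ] -10.654992276937659
[[0.688 0.004 0.1  ]
 [0.458 0.009 0.1  ]]
```

```bash
python3 -m creep '[{"tz":-0.03},{"tz":-0.03},{"tx":0.035,"ty":-0.0245,"tz":-0.002},{"tx":0.035,"ty":-0.0245,"tz":-0.002},{"tx":0.035,"ty":-0.0245,"tz":-0.002},{"tx":0.035,"ty":-0.0245,"tz":-0.002},{"tx":0.035,"ty":-0.0245,"tz":-0.002},{"tx":0.035,"ty":-0.0245,"tz":-0.002},{"tx":0.035,"ty":-0.0245,"tz":-0.002},{"tx":0.035,"ty":-0.0245,"tz":-0.002},{"tx":0.035,"ty":-0.0245,"tz":-0.002},{"tx":0.035,"ty":-0.0245,"tz":-0.002},{"tx":0.035,"ty":-0.0245},{"tx":0.035,"ty":-0.0245},{"rz":8.2},{"rz":8.2},{"rz":8.2},{"tz":0}]' 0.04 20
python3 - <<'E'
from h import *
c=env.read_camera("wrist");cv2.imwrite("pics/w1.png",c["pixels"][:,:,::-1])
np.savez("w1.npz",**c)
E
```

```text
$[0]: bad value
```

View pics/w1.png

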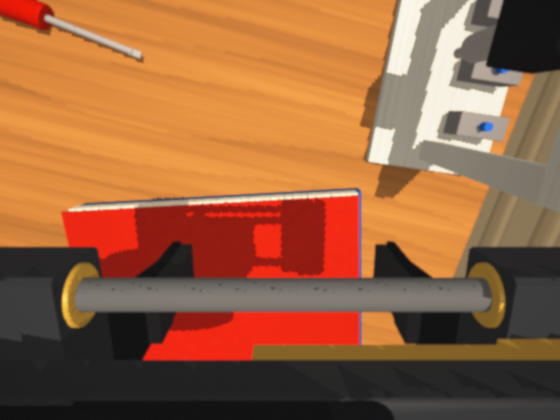

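```bash
python3 -m creep '[{"tx":0,"ty":0,"tz":-0.03,"rx":0,"ry":0,"rz":0},{"tx":0,"ty":0,"tz":-0.03,"rx":0,"ry":0,"rz":0},{"tx":0.035,"ty":-0.0245,"tz":-0.002,"rx":0,"ry":0,"rz":0},{"tx":0.035,"ty":-0.0245,"tz":-0.002,"rx":0,"ry":0,"rz":0},{"tx":0.035,"ty":-0.0245,"tz":-0.002,"rx":0,"ry":0,"rz":0},{"tx":0.035,"ty":-0.0245,"tz":-0.002,"rx":0,"ry":0,"rz":0},{"tx":0.035,"ty":-0.0245,"tz":-0.002,"rx":0,"ry":0,"rz":0},{"tx":0.035,"ty":-0.0245,"tz":-0.002,"rx":0,"ry":0,"rz":0},{"tx":0.035,"ty":-0.0245,"tz":-0.002,"rx":0,"ry":0,"rz":0},{"tx":0.035,"ty":-0.0245,"tz":-0.002,"rx":0,"ry":0,"rz":0},{"tx":0.035,"ty":-0.0245,"tz":-0.002,"rx":0,"ry":0,"rz":0},{"tx":0.035,"ty":-0.0245,"tz":-0.002,"rx":0,"ry":0,"rz":0},{"tx":0.035,"ty":-0.0245,"tz":0,"rx":0,"ry":0,"rz":0},{"tx":0.035,"ty":-0.0245,"tz":0,"rx":0,"ry":0,"rz":0},{"tx":0,"ty":0,"tz":0,"rx":0,"ry":0,"rz":8.2},{"tx":0,"ty":0,"tz":0,"rx":0,"ry":0,"rz":8.2},{"tx":0,"ty":0,"tz":0,"rx":0,"ry":0,"rz":8.2},{"tx":0,"ty":0,"tz":0,"rx":0,"ry":0,"rz":0}]' 0.04 20
python3 - <<'E'
from h import *
c=env.read_camera("wrist");cv2.imwrite("pics/w1b.png",c["pixels"][:,:,::-1])
np.savez("w1.npz",**c); print(env.get_obs()["qpos"])
E
```

```text
time_s: 2.5
tool_pos: [0.4929, -0.245, 0.3275]
tool_rot: [180.0, 0.0, -10.7]
force: [0.3, 0.4, 0.3]
grip_width: 0.0403
[ 46.41738393   5.93483632 -24.62569803  89.43017949   2.48251635
  85.18177597 -78.88498909]
```

View pics/w1b.png

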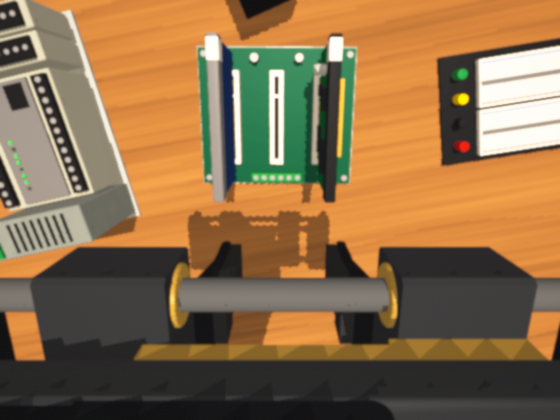

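The wrist view shows the backplane square on. The empty white socket is in the middle at px (276,117), with the key gap towards the far end (+x). The fitted cards are at (215,120) and (334,120), white marks at the far end.

```bash
cat > sock.py <<'E'
from h import *
def fit(c,roi,z):
    r0,r1,c0,c1=roi
    im=c["pixels"][r0:r1,c0:c1].astype(int)
    m=((im.min(2)>150)).astype(np.uint8)
    m=cv2.morphologyEx(m,cv2.MORPH_CLOSE,np.ones((7,7)))
    n,l,s,_=cv2.connectedComponentsWithStats(m)
    k=1+np.argmax(s[1:,4]); print("bbox",s[k]+[c0,r0,0,0,0])
    ys,xs=np.where(l==k); P=ray(c,np.c_[xs+c0,ys+r0],z)[:,:2]
    (cx,cy),(w,h),a=cv2.minAreaRect((P*1000).astype(np.float32))
    mu=P.mean(0); v=np.linalg.svd(P-mu,full_matrices=False)[2][0]; v*=np.sign(v[0])
    print("centre",cx,cy,"mean",mu.round(4),"dims",w,h,"yaw",np.degrees(np.arctan2(v[1],v[0])))
E
python3 - <<'E'
from sock import *
c=dict(np.load("w1.npz"))
fit(c,(60,172,255,300),.036)
im=c["pixels"][30:210,190:370,::-1]; cv2.imwrite("pics/w1c.png",cv2.resize(im,None,fx=3.3,fy=3.3,interpolation=cv2.INTER_CUBIC))
E
```

```text
bbox [ 269   69   15   96 1418]
centre 553.1912841796875 -248.33685302734375 mean [ 0.5545 -0.2489] dims 16.501298904418945 105.56383514404297 yaw -10.83073122440229
```

View pics/w1c.png

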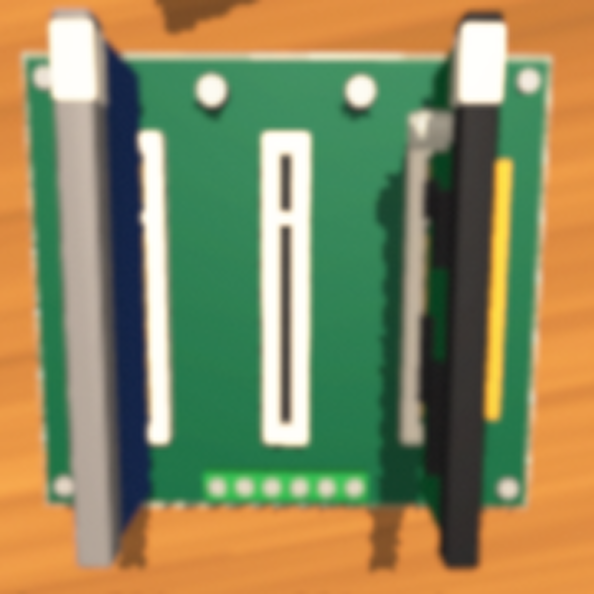

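```bash
python3 -m creep '[{"tx":-0.0092,"ty":-0.036,"tz":0,"rx":0,"ry":0,"rz":0},{"tx":-0.0092,"ty":-0.036,"tz":0,"rx":0,"ry":0,"rz":0},{"tx":-0.0092,"ty":-0.036,"tz":0,"rx":0,"ry":0,"rz":0},{"tx":-0.0092,"ty":-0.036,"tz":0,"rx":0,"ry":0,"rz":0},{"tx":-0.0092,"ty":-0.036,"tz":0,"rx":0,"ry":0,"rz":0},{"tx":-0.0092,"ty":-0.036,"tz":0,"rx":0,"ry":0,"rz":0},{"tx":-0.0092,"ty":-0.036,"tz":0,"rx":0,"ry":0,"rz":0},{"tx":-0.0092,"ty":-0.036,"tz":0,"rx":0,"ry":0,"rz":0},{"tx":-0.0092,"ty":-0.036,"tz":0,"rx":0,"ry":0,"rz":0},{"tx":-0.0092,"ty":-0.036,"tz":0,"rx":0,"ry":0,"rz":0},{"tx":-0.0092,"ty":-0.036,"tz":0,"rx":0,"ry":0,"rz":0},{"tx":-0.0092,"ty":-0.036,"tz":0,"rx":0,"ry":0,"rz":0},{"tx":0,"ty":0,"tz":0,"rx":0,"ry":0,"rz":-7.6},{"tx":0,"ty":0,"tz":0,"rx":0,"ry":0,"rz":-7.6},{"tx":0,"ty":0,"tz":0,"rx":0,"ry":0,"rz":0},{"tx":0,"ty":0,"tz":0,"rx":0,"ry":0,"rz":0}]' 0.04 20
python3 - <<'E'
from h import *
c=env.read_camera("wrist");cv2.imwrite("pics/w2.png",c["pixels"][:,:,::-1])
np.savez("w2.npz",**c); print(env.get_obs()["qpos"])
im=c["pixels"].astype(int)
m=((im[...,0]>120)&(im[...,1]<70)&(im[...,2]<70)).astype(np.uint8)
n,l,s,_=cv2.connectedComponentsWithStats(m)
for k in range(1,n):
    if s[k,4]>80:
        print(s[k])
        ys,xs=np.where(l==k);P=ray(c,np.c_[xs,ys],.13)[:,:2]
        mu=P.mean(0); v=np.linalg.svd(P-mu,full_matrices=False)[2][0]; v*=np.sign(v[0])
        e=(P-mu)@v; f=(P-mu)@[-v[1],v[0]]
        print(mu,np.degrees(np.arctan2(v[1],v[0])),mu+e.min()*v,mu+e.max()*v,f.min(),f.max())
E
```

```text
time_s: 4.55
tool_pos: [0.4651, 0.1998, 0.3275]
tool_rot: [180.0, 0.0, 4.4]
force: [0.1, -0.5, 0.0]
grip_width: 0.0404
[  24.01672739    1.2298931   -50.43340375   94.33744087    0.96416189
   84.88077196 -112.11276437]
[ 280   43   15  135 1358]
[0.52612645 0.19949875] 4.9740055229491205 [0.47432514 0.1949904 ] [0.58936188 0.20500223] -0.005280345434863916 0.006446480901460983
```

View pics/w2.png

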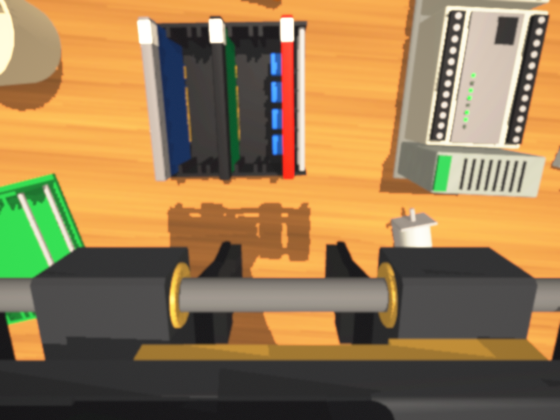

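Run:
```python
from h import *
c=dict(np.load("w2.npz"))
im=c["pixels"]
for r in list(range(10,48,1))+list(range(168,188)): print(r,im[r,287].tolist(),ray(c,[(287,r)],.13)[0,:2].round(4), end=" | " if r%3 else "\n")
def box(v,s,cx,cy,yaw):
    y=np.radians(yaw);u=np.array([np.cos(y),np.sin(y)]);n=np.array([-u[1],u[0]])
    return np.array([[*(np.array([cx,cy])+a*u+b*n),.13] for a,b in v])
f=5
cr=cv2.resize(im[5:200,130:320,::-1],None,fx=3,fy=3,interpolation=cv2.INTER_CUBIC)
p=proj(c,box([(-.07,-.005),(.07,-.005),(.07,.005),(-.07,.005)],0,.541,.2,4.6))
q=((p-[130,5]+.5)*3).astype(int); cv2.polylines(cr,[q],True,(255,255,0),1); cv2.imwrite("pics/w2c.png",cr)
```

```text
10 [249, 173, 81] [0.6145 0.2075] | 11 [248, 172, 82] [0.6137 0.2074] | 12 [248, 169, 80] [0.613  0.2073]
13 [249, 160, 75] [0.6122 0.2073] | 14 [253, 131, 63] [0.6115 0.2072] | 15 [254, 95, 55] [0.6107 0.2072]
16 [255, 98, 77] [0.61   0.2071] | 17 [255, 178, 154] [0.6092 0.2071] | 18 [255, 250, 237] [0.6085 0.207 ]
19 [255, 255, 254] [0.6077 0.2069] | 20 [255, 255, 255] [0.607  0.2069] | 21 [255, 255, 255] [0.6062 0.2068]
22 [255, 255, 255] [0.6054 0.2068] | 23 [255, 255, 255] [0.6047 0.2067] | 24 [255, 255, 255] [0.6039 0.2066]
25 [255, 255, 255] [0.6032 0.2066] | 26 [255, 255, 255] [0.6024 0.2065] | 27 [255, 255, 255] [0.6016 0.2065]
28 [255, 255, 255] [0.6009 0.2064] | 29 [255, 255, 255] [0.6001 0.2063] | 30 [255, 255, 255] [0.5993 0.2063]
31 [255, 255, 255] [0.5986 0.2062] | 32 [255, 255, 255] [0.5978 0.2062] | 33 [255, 255, 255] [0.597  0.2061]
34 [255, 255, 255] [0.5962 0.206 ] | 35 [255, 255, 255] [0.5955 0.206 ] | 36 [255, 255, 255] [0.5947 0.2059]
37 [255, 255, 255] [0.5939 0.2059] | 38 [255, 255, 255] [0.5931 0.2058] | 39 [255, 255, 255] [0.5924 0.2057]
40 [255, 254, 251] 
[... 277 characters left out ...]
28] [0.4827 0.1971]
169 [254, 48, 28] [0.4817 0.197 ] | 170 [254, 49, 28] [0.4808 0.197 ] | 171 [254, 48, 27] [0.4799 0.1969]
172 [254, 50, 29] [0.4789 0.1968] | 173 [254, 49, 28] [0.478  0.1968] | 174 [254, 49, 26] [0.4771 0.1967]
175 [254, 49, 27] [0.4761 0.1966] | 176 [254, 49, 28] [0.4752 0.1965] | 177 [254, 53, 28] [0.4742 0.1965]
178 [254, 81, 39] [0.4733 0.1964] | 179 [251, 125, 59] [0.4724 0.1963] | 180 [248, 156, 74] [0.4714 0.1962]
181 [247, 167, 80] [0.4705 0.1962] | 182 [246, 169, 81] [0.4695 0.1961] | 183 [248, 172, 83] [0.4686 0.196 ]
184 [248, 173, 82] [0.4676 0.1959] | 185 [248, 172, 81] [0.4667 0.1959] | 186 [248, 173, 81] [0.4657 0.1958]
187 [248, 173, 81] [0.4648 0.1957] |
```

View pics/w2c.png

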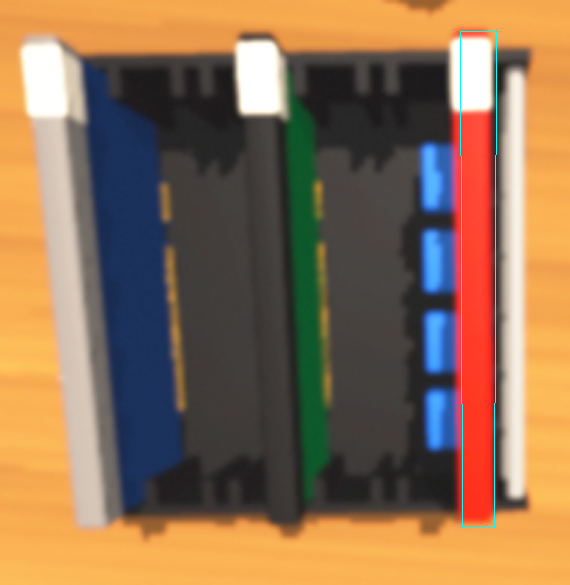

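Candidates in this crop: grey bar (157,100), black bar (220,100) and red bar (288,110). Only the last one has a red bar, a green board and blue parts on its +y side, so that is the card to take. Its white mark is at the far end. I'm moving above it.

```bash
python3 -m creep '[{"tx":0.0252,"ty":0.0017,"tz":0,"rx":0,"ry":0,"rz":-0.5},{"tx":0.0252,"ty":0.0017,"tz":0.01,"rx":0,"ry":0,"rz":0},{"tx":0.0252,"ty":0.0017,"tz":0.02,"rx":0,"ry":0,"rz":0},{"tx":0,"ty":0,"tz":0.03,"rx":0,"ry":0,"rz":0},{"tx":0,"ty":0,"tz":0.03,"rx":0,"ry":0,"rz":0},{"tx":0,"ty":0,"tz":0.03,"rx":0,"ry":0,"rz":0},{"tx":0,"ty":0,"tz":0,"rx":0,"ry":0,"rz":0},{"tx":0,"ty":0,"tz":0,"rx":0,"ry":0,"rz":0}]'
python3 - <<'E'
from h import *
for n in("wrist","side","top"):
    c=env.read_camera(n);np.savez(n+"3.npz",**c)
    im=c["pixels"][:,:,::-1]
    if n=="side": im=cv2.resize(im[160:340,160:360],None,fx=3,fy=3)
    if n=="top": im=cv2.resize(im[130:260,130:290],None,fx=4,fy=4)
    cv2.imwrite(f"pics/{n}3.png",im)
print(env.get_obs()["tool_pos"],env.get_obs()["tool_rot"])
E
```

```text
time_s: 5.6
tool_pos: [0.5414, 0.2014, 0.2087]
tool_rot: [-180.0, -0.1, 4.9]
force: [0.7, -0.4, 0.2]
grip_width: 0.0404
[0.54163256 0.20151672 0.20907285] [-1.79983587e+02 -1.42475230e-01  4.94165083e+00]
```

View pics/wrist3.png

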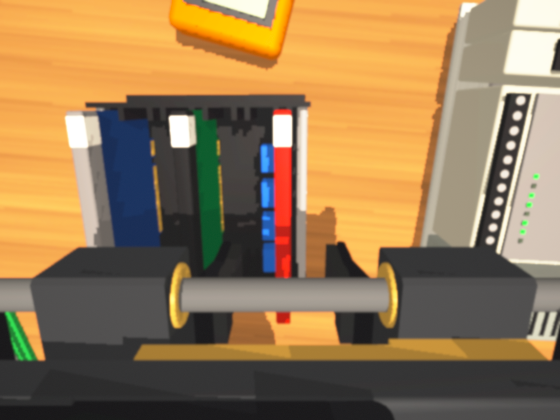

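View pics/side3.png

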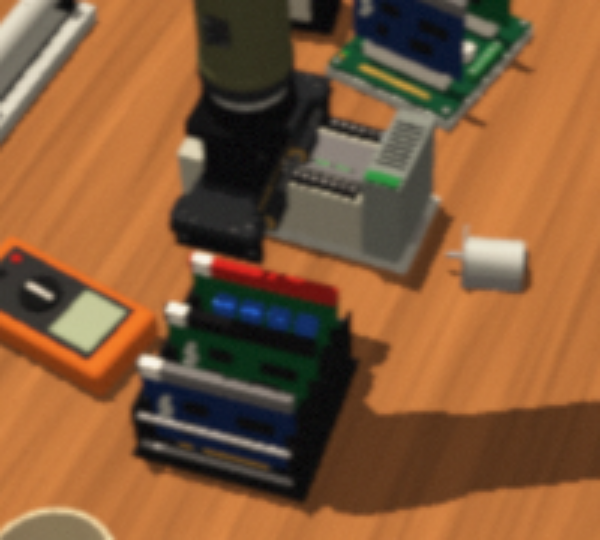

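View pics/top3.png

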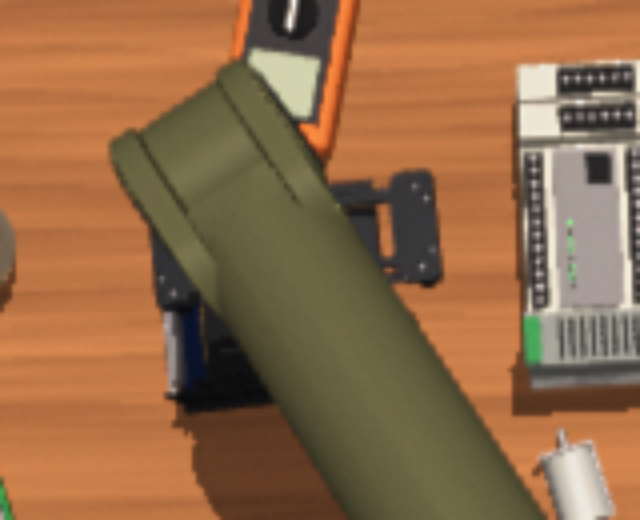

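Run:
```python
from h import *
c=dict(np.load("wrist3.npz"))
im=c["pixels"].astype(int)
m=((im[...,0]>120)&(im[...,1]<90)&(im[...,2]<80)).astype(np.uint8)
m[:100]=0;m[270:]=0
n,l,s,_=cv2.connectedComponentsWithStats(m)
k=1+np.argmax(s[1:,4]);print(s[k])
ys,xs=np.where(l==k);P=ray(c,np.c_[xs,ys],.13)[:,:2]
mu=P.mean(0); v=np.linalg.svd(P-mu,full_matrices=False)[2][0]; v*=np.sign(v[0])
e=(P-mu)@v; f=(P-mu)@[-v[1],v[0]]
print(mu,np.degrees(np.arctan2(v[1],v[0])),mu+e.max()*v,f.min(),f.max(), "y at .5416", mu[1]+v[1]/v[0]*(.5416-mu[0]))
for r in range(105,114): print(r,im[r,283],ray(c,[(283,r)],.13)[0,:2])
```

```text
[ 274  147   18  123 1958]
[0.55340762 0.20205066] 4.84098118438906 [0.59029763 0.20517497] -0.00493236127025484 0.005698899100698161 y at .5416 0.2010506407833328
105 [76 70 68] [0.61402418 0.20725866]
106 [68 64 61] [0.6134751  0.20721178]
107 [63 54 52] [0.61292526 0.20716482]
108 [95 46 42] [0.61237466 0.20711781]
109 [175  47  37] [0.61182329 0.20707072]
110 [242  50  32] [0.61127115 0.20702357]
111 [254  56  34] [0.61071825 0.20697636]
112 [255  64  42] [0.61016457 0.20692908]
113 [255  83  62] [0.60961013 0.20688173]
```

```bash
python3 -m creep '[{"tx":0,"ty":0,"tz":0.025,"rx":0,"ry":0,"rz":0},{"tx":0,"ty":0,"tz":0.025,"rx":0,"ry":0,"rz":0},{"tx":0,"ty":0,"tz":0.02,"rx":0,"ry":0,"rz":0},{"tx":0,"ty":0,"tz":0.013,"rx":0,"ry":0,"rz":0},{"tx":0,"ty":0,"tz":0,"rx":0,"ry":0,"rz":0},{"tx":0,"ty":0,"tz":0,"rx":0,"ry":0,"rz":0}]'
python3 -m creep '[{"tx":0,"ty":0,"tz":0,"rx":0,"ry":0,"rz":0},{"tx":0,"ty":0,"tz":0,"rx":0,"ry":0,"rz":0},{"tx":0,"ty":0,"tz":0,"rx":0,"ry":0,"rz":0},{"tx":0,"ty":0,"tz":0,"rx":0,"ry":0,"rz":0},{"tx":0,"ty":0,"tz":0,"rx":0,"ry":0,"rz":0},{"tx":0,"ty":0,"tz":0,"rx":0,"ry":0,"rz":0}]' 0 40
```

```text
time_s: 6.5
tool_pos: [0.5414, 0.2015, 0.1253]
tool_rot: [-180.0, -0.1, 5.0]
force: [0.7, 0.1, 0.3]
grip_width: 0.0398
time_s: 7.25
tool_pos: [0.5409, 0.2012, 0.1246]
tool_rot: [-180.0, -0.0, 5.0]
force: [-0.7, -0.4, 1.0]
grip_width: 0.0092
```

```bash
python3 -m creep '[{"tx":0,"ty":0,"tz":-0.005,"rx":0,"ry":0,"rz":0},{"tx":0,"ty":0,"tz":-0.005,"rx":0,"ry":0,"rz":0},{"tx":0,"ty":0,"tz":-0.01,"rx":0,"ry":0,"rz":0},{"tx":0,"ty":0,"tz":-0.01,"rx":0,"ry":0,"rz":0}]'
python3 -m creep '[{"tx":0,"ty":0,"tz":-0.01,"rx":0,"ry":0,"rz":0},{"tx":0,"ty":0,"tz":-0.01,"rx":0,"ry":0,"rz":0},{"tx":0,"ty":0,"tz":-0.01,"rx":0,"ry":0,"rz":0},{"tx":0,"ty":0,"tz":-0.01,"rx":0,"ry":0,"rz":0},{"tx":0,"ty":0,"tz":-0.01,"rx":0,"ry":0,"rz":0},{"tx":0,"ty":0,"tz":-0.01,"rx":0,"ry":0,"rz":0},{"tx":0,"ty":0,"tz":-0.02,"rx":0,"ry":0,"rz":0},{"tx":0,"ty":0,"tz":-0.02,"rx":0,"ry":0,"rz":0},{"tx":0,"ty":0,"tz":-0.02,"rx":0,"ry":0,"rz":0},{"tx":0,"ty":0,"tz":-0.02,"rx":0,"ry":0,"rz":0},{"tx":0,"ty":0,"tz":-0.01,"rx":0,"ry":0,"rz":0},{"tx":0,"ty":0,"tz":0,"rx":0,"ry":0,"rz":0}]'
python3 - <<'E'
from h import *
for n in("wrist","side"):
    c=env.read_camera(n);np.savez(n+"4.npz",**c)
    im=c["pixels"][:,:,::-1]
    if n=="side": im=cv2.resize(im[130:330,160:360],None,fx=3,fy=3)
    cv2.imwrite(f"pics/{n}4.png",im)
o=env.get_obs();print(o["tool_pos"],o["tool_rot"],o["qpos"],o["wrist_torque"])
E
```

```text
time_s: 7.75
tool_pos: [0.5409, 0.2012, 0.1553]
tool_rot: [-180.0, -0.0, 5.0]
force: [-0.5, -1.2, -2.5]
grip_width: 0.0093
time_s: 9.25
tool_pos: [0.5411, 0.2014, 0.3053]
tool_rot: [-180.0, -0.1, 5.0]
force: [0.2, -0.1, -0.6]
grip_width: 0.0095
[0.54055785 0.20092292 0.30382827] [1.79976298e+02 6.60803564e-02 4.95410617e+00] [  19.9501651    13.62132175  -50.60786676   87.48110233   10.53943185
   83.95046206 -116.03597788] [-0.00231632 -0.0043762   0.02993652]
```

View pics/wrist4.png

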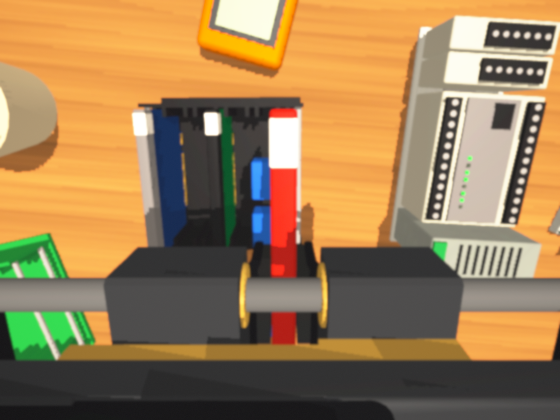

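View pics/side4.png

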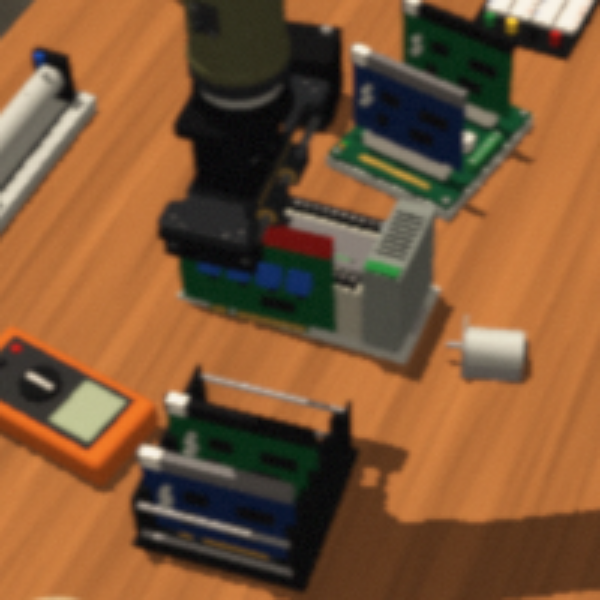

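```bash
python3 -m creep '[{"tx":-0.0018,"ty":0.01,"tz":0,"rx":0,"ry":0,"rz":0},{"tx":-0.0018,"ty":0.02,"tz":0,"rx":0,"ry":0,"rz":0},{"tx":-0.0018,"ty":0.03,"tz":0,"rx":0,"ry":0,"rz":0},{"tx":-0.0018,"ty":0.035,"tz":0,"rx":0,"ry":0,"rz":0},{"tx":-0.0018,"ty":0.035,"tz":0,"rx":0,"ry":0,"rz":0},{"tx":-0.0018,"ty":0.035,"tz":0,"rx":0,"ry":0,"rz":0},{"tx":-0.0018,"ty":0.035,"tz":0,"rx":0,"ry":0,"rz":0},{"tx":-0.0018,"ty":0.035,"tz":0,"rx":0,"ry":0,"rz":0},{"tx":-0.0018,"ty":0.035,"tz":0,"rx":0,"ry":0,"rz":0},{"tx":-0.0018,"ty":0.035,"tz":0,"rx":0,"ry":0,"rz":0},{"tx":-0.0018,"ty":0.035,"tz":0,"rx":0,"ry":0,"rz":0},{"tx":-0.0018,"ty":0.035,"tz":0,"rx":0,"ry":0,"rz":0},{"tx":-0.0018,"ty":0.035,"tz":0,"rx":0,"ry":0,"rz":0},{"tx":-0.0018,"ty":0.025,"tz":0,"rx":0,"ry":0,"rz":0},{"tx":-0.0018,"ty":0.01,"tz":0,"rx":0,"ry":0,"rz":0},{"tx":-0.0013,"ty":0.004,"tz":0,"rx":0,"ry":0,"rz":4},{"tx":0,"ty":0,"tz":0,"rx":0,"ry":0,"rz":6},{"tx":0,"ty":0,"tz":0,"rx":0,"ry":0,"rz":4},{"tx":0,"ty":0,"tz":0,"rx":0,"ry":0,"rz":1.8},{"tx":0,"ty":0,"tz":0,"rx":0,"ry":0,"rz":0}]'
python3 -m creep '[{"tx":0,"ty":0,"tz":0,"rx":0,"ry":0,"rz":0},{"tx":0,"ty":0,"tz":0,"rx":0,"ry":0,"rz":0}]'
python3 - <<'E'
from h import *
for n in("wrist","side","top"):
    c=env.read_camera(n);np.savez(n+"5.npz",**c)
    im=c["pixels"][:,:,::-1]
    if n=="side": im=cv2.resize(im[80:230,230:380],None,fx=4,fy=4)
    if n=="top": im=cv2.resize(im[130:260,290:450],None,fx=4,fy=4)
    cv2.imwrite(f"pics/{n}5.png",im)
o=env.get_obs();print(o["tool_pos"],o["tool_rot"],o["qpos"])
E
```

```text
time_s: 11.85
tool_pos: [0.5515, -0.2478, 0.3046]
tool_rot: [-180.0, 0.0, -10.7]
force: [0.0, 1.0, -2.4]
grip_width: 0.0096
time_s: 12.1
tool_pos: [0.5514, -0.2485, 0.3045]
tool_rot: [-180.0, 0.0, -10.8]
force: [0.9, -0.9, -1.3]
grip_width: 0.0094
[ 0.55139615 -0.24866896  0.30452099] [ 1.79996881e+02  2.81178895e-03 -1.08396854e+01] [ 48.74011101  14.25338391 -32.66048083  83.94228959   7.68059958
  84.04208713 -84.75384279]
```

View pics/wrist5.png

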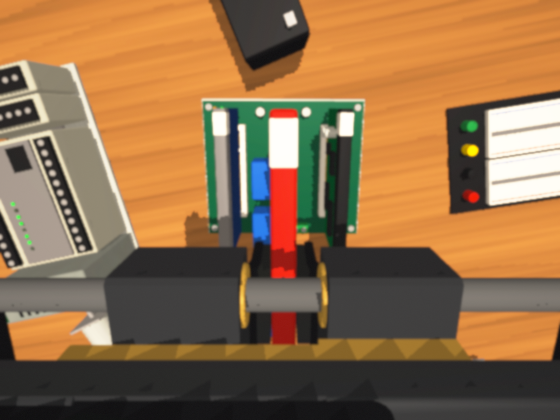

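View pics/side5.png

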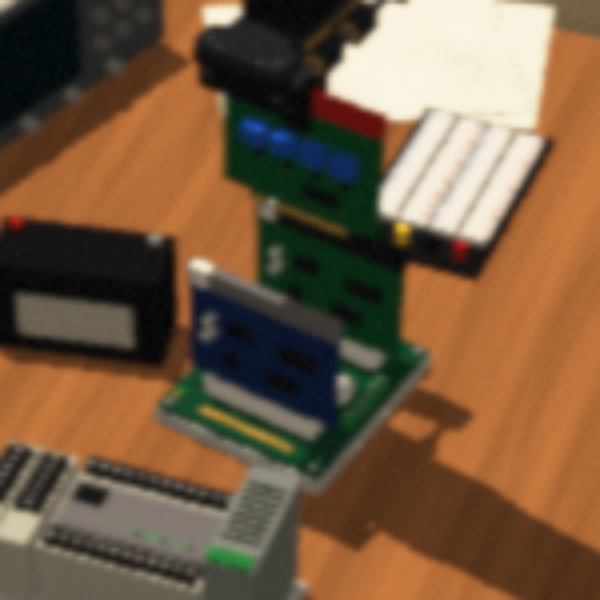

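View pics/top5.png

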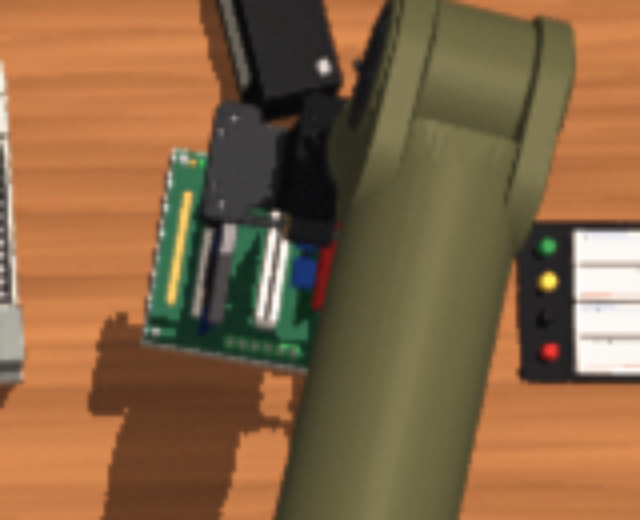

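```bash
cat > ov.py <<'E'
from h import *
def pts(v,o,yaw):
    y=np.radians(yaw);R=np.array([[np.cos(y),-np.sin(y),0],[np.sin(y),np.cos(y),0],[0,0,1]])
    return np.asarray(v)@R.T+o
CARD=[[(-.07,0,.01),(-.07,0,.104),(-.07,0,.122),(.07,0,.122),(.07,0,.01),(.045,0,.01),(.045,0,0),(-.045,0,0),(-.045,0,.01)]]
CARD+= [[(-.07,-.005,.122),(.07,-.005,.122),(.07,.005,.122),(-.07,.005,.122)],[(.052,-.005,.122),(.052,.005,.122)]]
SOCK=[[(a*.052,b*.0075,.0) for a,b in((-1,-1),(1,-1),(1,1),(-1,1))]]
FIT=[[(-.07,-.005,.113),(.07,-.005,.113),(.07,.005,.113),(-.07,.005,.113)]]
def ov(name,src,roi,fx,card,sock,yaw,out):
    c=dict(np.load(src)); r0,r1,c0,c1=roi
    im=cv2.resize(np.ascontiguousarray(c["pixels"][r0:r1,c0:c1,::-1]),None,fx=fx,fy=fx,interpolation=cv2.INTER_CUBIC)
    L=[(v,card,yaw,(255,255,0)) for v in CARD]+[(v,sock,yaw,(255,0,255)) for v in SOCK]
    y=np.radians(yaw); n=np.array([-np.sin(y),np.cos(y),0])
    for s in(-.05,.05): L+=[(v,sock+s*n,yaw,(0,255,255)) for v in FIT]
    for v,o,ya,col in L:
        p=proj(c,pts(v,o,ya)); q=((p-[c0,r0]+.5)*fx).astype(int)
        cv2.polylines(im,[q],True,col,1)
    cv2.imwrite(out,im)
E
python3 - <<'E'
from ov import *
y=np.radians(-10.8);u=np.array([np.cos(y),np.sin(y),0])
card=np.array([.5514,-.2486,.1875])+.0008*u
sock=np.array([.5525,-.2487,.036])
ov("s","side5.npz",(80,230,230,380),4,card,sock,-10.8,"pics/os5.png")
ov("w","wrist5.npz",(90,260,190,370),3.3,card,sock,-10.8,"pics/ow5.png")
E
```

```text
(no output)
```

View pics/os5.png

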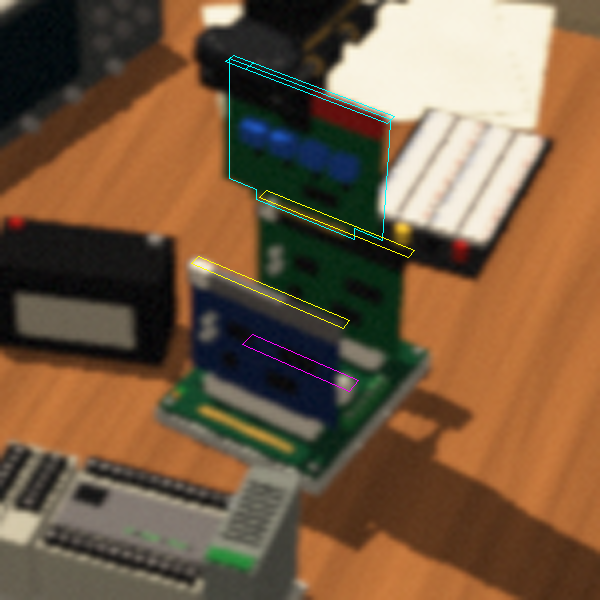

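View pics/ow5.png

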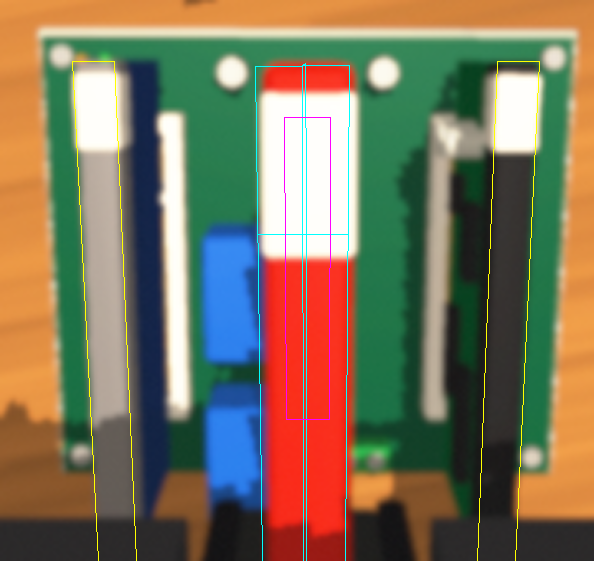

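```bash
python3 -m creep '[{"tx":0,"ty":0,"tz":0.01,"rx":0,"ry":0,"rz":0},{"tx":0,"ty":0,"tz":0.02,"rx":0,"ry":0,"rz":0},{"tx":0,"ty":0,"tz":0.025,"rx":0,"ry":0,"rz":0},{"tx":0,"ty":0,"tz":0.02,"rx":0,"ry":0,"rz":0},{"tx":0,"ty":0,"tz":0.02,"rx":0,"ry":0,"rz":0},{"tx":0,"ty":0,"tz":0.015,"rx":0,"ry":0,"rz":0},{"tx":0,"ty":0,"tz":0.01,"rx":0,"ry":0,"rz":0},{"tx":0,"ty":0,"tz":0,"rx":0,"ry":0,"rz":0},{"tx":0,"ty":0,"tz":0,"rx":0,"ry":0,"rz":0}]'
python3 - <<'E'
from ov import *
for n in("wrist","side"):
    c=env.read_camera(n);np.savez(n+"6.npz",**c)
o=env.get_obs();T=o["tool_pos"];print(T,o["tool_rot"])
y=np.radians(-10.8);u=np.array([np.cos(y),np.sin(y),0])
card=np.array(T)+[0,0,-.117]+.0008*u
sock=np.array([.5525,-.2487,.036])
ov("s","side6.npz",(80,230,230,380),4,card,sock,-10.8,"pics/os6.png")
ov("w","wrist6.npz",(80,260,190,370),3.3,card,sock,-10.8,"pics/ow6.png")
c=dict(np.load("wrist6.npz"));im=c["pixels"][80:260,190:370,::-1];cv2.imwrite("pics/w6.png",cv2.resize(im,None,fx=3.3,fy=3.3,interpolation=cv2.INTER_CUBIC))
E
```

```text
time_s: 13.38
tool_pos: [0.5519, -0.2488, 0.1853]
tool_rot: [180.0, -0.1, -10.8]
force: [0.1, 0.5, -1.6]
grip_width: 0.0095
[ 0.55194198 -0.24879462  0.1854276 ] [ 1.79969859e+02 -8.48183695e-02 -1.08475574e+01]
```

View pics/os6.png

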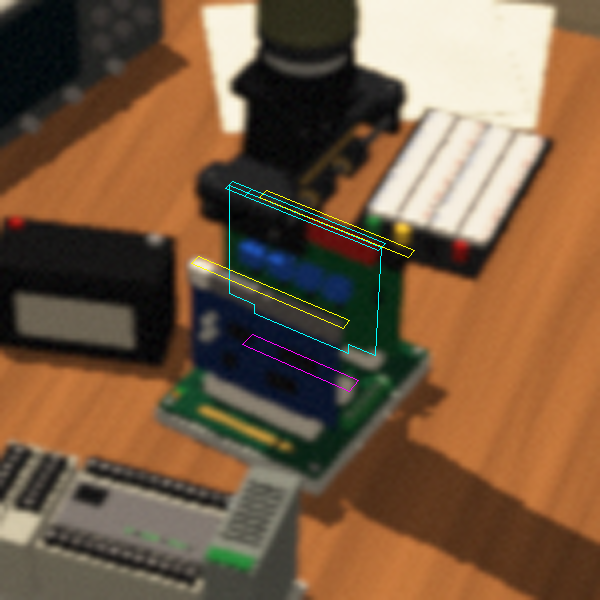

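View pics/ow6.png

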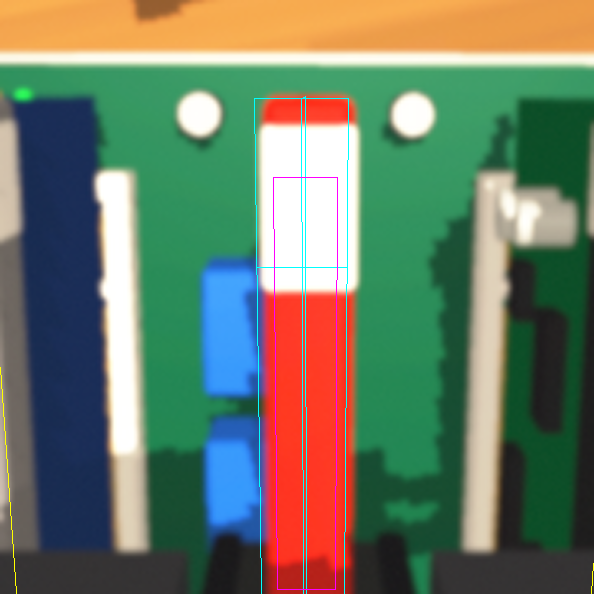

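View pics/w6.png

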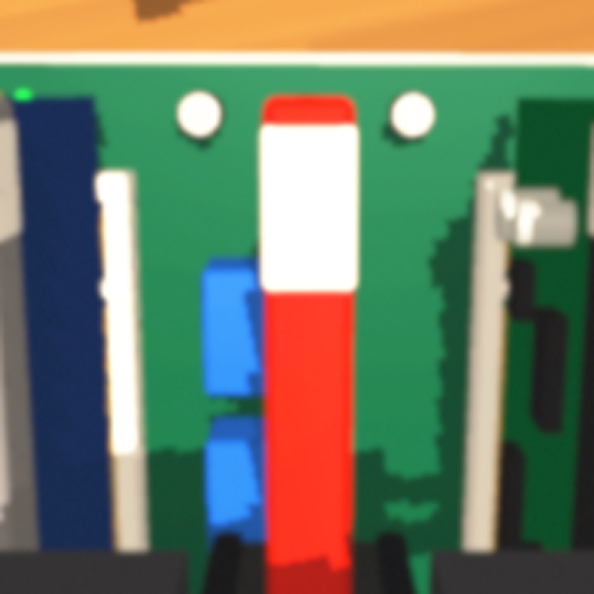

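```bash
python3 -m creep '[{"tx":0.0005,"ty":0,"tz":0.007,"rx":0,"ry":0,"rz":0},{"tx":0,"ty":0,"tz":0.007,"rx":0,"ry":0,"rz":0},{"tx":0,"ty":0,"tz":0.005,"rx":0,"ry":0,"rz":0},{"tx":0,"ty":0,"tz":0.002,"rx":0,"ry":0,"rz":0},{"tx":0,"ty":0,"tz":0,"rx":0,"ry":0,"rz":0},{"tx":0,"ty":0,"tz":0,"rx":0,"ry":0,"rz":0},{"tx":0,"ty":0,"tz":0,"rx":0,"ry":0,"rz":0},{"tx":0,"ty":0,"tz":0,"rx":0,"ry":0,"rz":0}]'
python3 - <<'E'
from ov import *
for n in("wrist","side","top"):
    c=env.read_camera(n);np.savez(n+"7.npz",**c)
o=env.get_obs();T=o["tool_pos"];print(T,o["tool_rot"],o["force"],o["joint_velocities"].round(2) if hasattr(o["joint_velocities"],"round") else o["joint_velocities"])
y=np.radians(-10.8);u=np.array([np.cos(y),np.sin(y),0])
card=np.array(T)+[0,0,-.117]+.0008*u
sock=np.array([.5535,-.2487,.036])
ov("s","side7.npz",(110,210,260,360),6,card,sock,-10.8,"pics/os7.png")
c=dict(np.load("side7.npz"));cv2.imwrite("pics/s7.png",cv2.resize(c["pixels"][110:210,260:360,::-1],None,fx=6,fy=6,interpolation=cv2.INTER_CUBIC))
ov("w","wrist7.npz",(80,260,190,370),3.3,card,sock,-10.8,"pics/ow7.png")
c=dict(np.load("top7.npz"));cv2.imwrite("pics/t7.png",c["pixels"][...,::-1])
E
```

```text
time_s: 14.48
tool_pos: [0.552, -0.2487, 0.1637]
tool_rot: [180.0, -0.0, -10.8]
force: [-0.2, -0.3, -1.7]
grip_width: 0.0099
[ 0.55194821 -0.24870024  0.16360536] [ 1.79995153e+02 -5.92227291e-03 -1.08463038e+01] [-0.13967812 -0.52124977 -2.95664011] [-0.01  0.09  0.07 -0.01 -0.02  0.14  0.03]
```

View pics/os7.png

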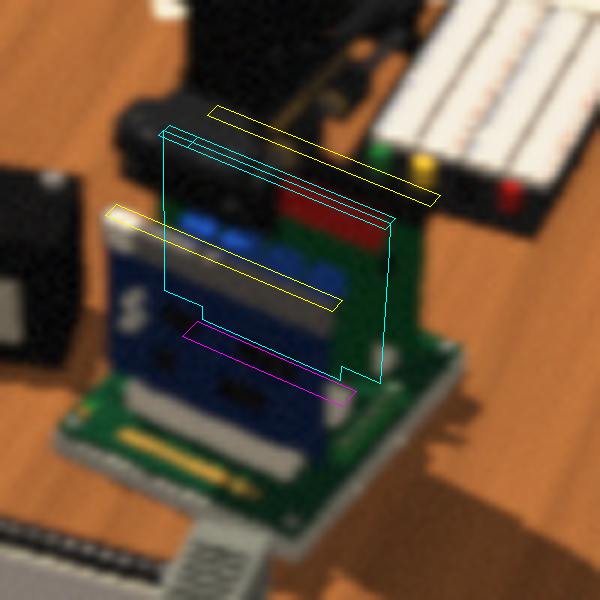

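View pics/s7.png

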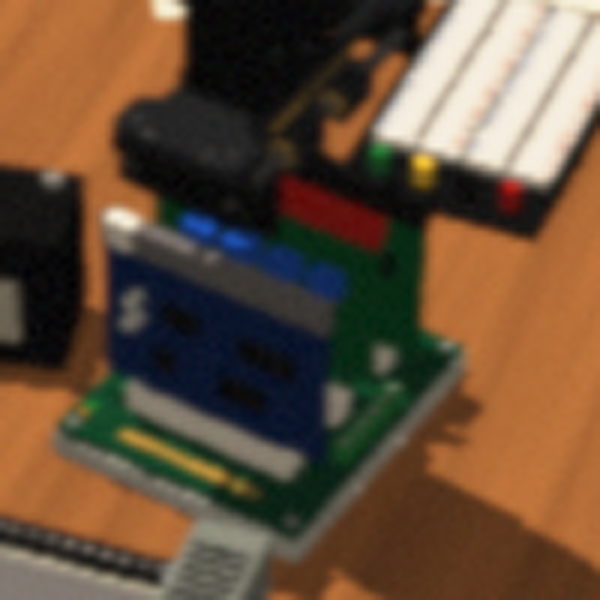

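View pics/ow7.png

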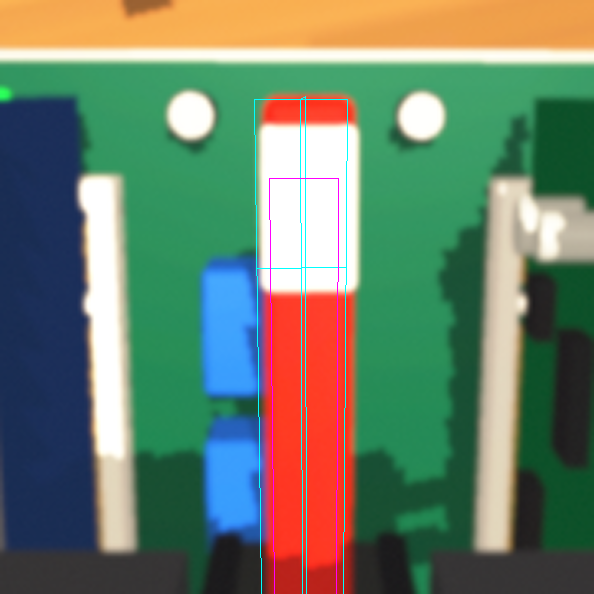

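View pics/t7.png

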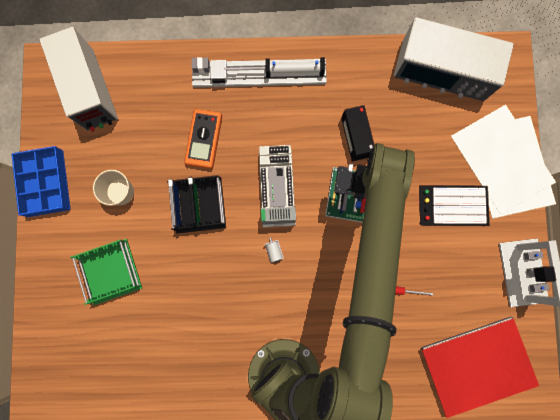

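The card is hovering, aligned with the middle socket. I'll let it settle briefly and then hand in.

```bash
python3 -m creep '[{"tx":0,"ty":0,"tz":0,"rx":0,"ry":0,"rz":0},{"tx":0,"ty":0,"tz":0,"rx":0,"ry":0,"rz":0},{"tx":0,"ty":0,"tz":0,"rx":0,"ry":0,"rz":0},{"tx":0,"ty":0,"tz":0,"rx":0,"ry":0,"rz":0}]' && python3 -c "
from cell import env
print(env.sign_off())"
```

```text
time_s: 15.12
tool_pos: [0.5519, -0.2487, 0.1635]
tool_rot: [180.0, 0.0, -10.8]
force: [0.1, -0.0, -2.5]
grip_width: 0.0096
the job is handed in; nothing more can be done
None
```

I drew the red-barred card straight up out of the black rack by its bar, carried it over the controller and fitted card, and handed in at 15.1 s. The card is still gripped and hovering over the empty middle socket. The sign-off gives no verdict, so the result below rests on my own checks.

- **Height:** the card's lower edge is about 10.5 mm above the socket mouth. I worked this out from the tool height and the rack floor. The fitted blue card hides the lower edge in the side view, so I could not see the gap at the end.
- **Alignment:** the wrist view puts the card within about 1 mm of the socket's centre across it and about 1 mm along it. The yaw is -10.8° for the tool, matching the -10.8° measured for the socket. The white mark is at the same far end as on the fitted cards.
- **Upright:** the tool is vertical. With the card raised above the backplane, the side view showed no card tilt beyond about 1°.
- **Stillness and contact:** the tool position changed by no more than about 0.1 mm over the last rows. The outside force stayed below 3 N, about the weight of the card. The grip width was steady at about 9.6 mm.
- **Rest of the bench:** nothing else looks displaced in the final top view. The arm hides part of the backplane and the screwdriver handle.
- **Disagreement:** the cameras differed by about 2 mm on the positions of the socket and card along their length. That is within their stated accuracy and well inside the 8 mm tolerance.

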